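Refit the pot of a bench ink mixer

ROBOT

A 6-joint arm with a two-finger parallel gripper is mounted at the origin on the work surface; the furniture and walls round the work are solid. World frame = base frame: x ahead of the robot, y to its left, z up, the work surface at z = 0. Lengths are in mm, angles in degrees, forces in N, time in s.
With the tool pointing down it reaches from about 300 to 850 mm from the base axis. Payload 4.2 kg.
Tool frame: the origin (TCP) lies at the very end of the fingers, on their centre line; the grasp point (between the pads) lies 19 mm behind it; z points along the fingers, y is the line along which they close (so a half turn about z gives the same grasp; the last joint's range is limited). The gripper opens to 91 mm and grips with 3 to 60 N. Pads are 32 mm wide; open, the fingers measure 118 mm over their backs; the gripper's body (76 mm by 178 mm) begins 60 mm behind the grasp point.
Start: joints at [72.135, 18.312, 89.639, -0, 72.044, -1.146], TCP at [165.416, 550.709, 213.976] pointing down, gripper open.
Joint ranges: [-177.97, 177.97], [-48.28, 115.42], [12.27, 149.76], [-77.06, 257.06], [2.81, 150.46], [-146.56, 146.56]. Speed limits (degrees/s): [147.25, 147.25, 180, 180, 180, 180].

INTERFACE

Orientations are given as [roll, pitch, yaw] about the fixed x, y, z axes, in that order (R = Rz(yaw) Ry(pitch) Rx(roll)).
In Python, from workcell import env, grab_frame gives the robot as it stands. The module is installed in compiled form; this text tells all that it offers.
- The arm moves only by the tool move_arm, never from a script. Its argument "plan" is a list of rows, each an object of numbers: "tx", "ty", "tz": the shift along the tool's x, y, z in cm; "wx", "wy", "wz": the turn, a rotation vector about the tool's x, y, z in rad. In form: [{"tx": .., "ty": .., "tz": .., "wx": .., "wy": .., "wz": ..}, ...]. A call has 1 to 12 rows; each row shifts and turns the commanded pose from where the row before left it, along the tool's axes as they then stand; what a row does not reach is not made up. A row lasts 1/12 s, in which the tool goes at most 41.7 mm and 7.16 degrees, less where a joint would pass 70% of its speed; a pose out of reach is approached as far as the arm can. A call is refused whole if a number of a shift passes 4.17 or a number of a turn 0.125, either way. A call with a gripper value outside its range is refused whole. "gripper" is the finger opening in cm, from 0 to 9.12, set as the call begins (left out, the last holds). The fingers move at their own pace and stop on an object; "force" is the grip in N (left out, the last holds). Time passes only in rows, so rows that do not move let the fingers close. It gives the time, the measured TCP pose, the force, the opening and the grip force at its end, in the units of the state.
- env.state(): the state, without advancing time (a new reading comes with each control period).
- grab_frame(name): name is "scene" or "top"; returns a dict with "color" (400x640x3 uint8, red, green, blue), "vfov" (degrees; the focal length in pixels is half the picture's height over the tangent of half this angle, whatever the lens; pixels are square), "cx", "cy" (the principal point, pixels), "k1" (the pictures are not rectified: a ray, as slopes to the right and down, at radius r is drawn at 1 + k1 r^2 times it, then the intrinsics apply), "view" (4x4, takes a point from world to camera coordinates). Camera axes: x right, y up, looking along -z (the intrinsics and any distortion apply to the point x, -y, -z); pixel columns grow to the right and rows downward; lengths in mm; the calibration is good to about 2 mm. A picture is of the moment at which its call begins. There is no depth.
- env.job_done(): hands the job in; it is judged then, once.
The state is a dict: "time_s": time; "qpos": joint angles; "qvel": joint speeds; "effort": joint torques, N m; "ee_pos": TCP position; "ee_rot": TCP orientation; "force": force on the tool from outside, world axes, zero at the start; "torque": the same for the moment, N m; "gripper_width": finger opening in mm; "gripper_force": force on a finger pad.
Only numpy, scipy, OpenCV 4.12 (cv2) and the standard library are available. Lean on these libraries where they do the work, as an engineer would, in place of code of your own. Each camera call takes 0.05 s, during which the arm holds its last target. There are 200 camera calls.

TASK

The washed pot of the ink mixer belongs back on its base. Set it over the two locating pegs, large hole on the thick peg; the coupling under it will not meet the cross-shaped drive at first, so turn the knob on the lid under light pressure, without forcing anything, until the pot drops fully home. Then swing the red-handled clamp lever all the way round so that its nose holds the pot's foot down, and leave the other things on the bench undisturbed.

Things in the scene. Friction and masses are not known exactly. Their poses are not given: they have to be found in the camera images.
- mixer: Bench ink mixer, fixed: low blue-grey housing 150 x 250 x 46 mm (x -75..75, y -103..147 mm of its frame). Origin: on the vertical drive axis, at the bench surface; z up. On top a steel deck plate 94 x 148 mm, its surface 50 mm above the bench, with two pegs and the drive between them. Dial and red rocker switch at the +y end (not used), clamp lever at the -y end.
- mixer_seat (a point): Centre of the deck surface on the drive axis, axes as the mixer's. Here a brass cross-shaped drive dog stands up (two blades 42 x 8 mm, 12 mm high, flat on top), held by its gear motor at an angle that is not told. The origin of a pot that is fully home lies at this point, its y axis along the mixer's y.
- thick_peg (a point): Foot, on the deck, of the thick upright locating peg: 14 mm in diameter, 22 mm high, conical nose over the last 6 mm; at y = +44 mm of the mixer.
- thin_peg (a point): Foot, on the deck, of the thin upright locating peg: 10 mm in diameter, 22 mm high, conical nose over the last 6 mm; at y = -44 mm of the mixer.
- pot: Lidded steel mixing pot, 0.5 to 0.8 kg, upright. Origin: centre of the foot's underside; z up. Foot: aluminium plate 84 (x) x 132 (y) x 12 mm. Round body, 64 mm in diameter from 24 to 103 mm above the underside (take it here, round the side), black lid with its top at 108 mm, knob to 138 mm. On the pegs with coupling unmatched it stands 8 mm proud.
- large_hole (a point): Centre of the foot's 16.5 mm hole for the thick peg, at the underside, y = +44 mm of the pot; the 12.5 mm hole for the thin peg is at y = -44 mm.
- pot_knob (a point): On the axis of the round knurled knob on the lid (30 mm in diameter, 112 to 138 mm above the foot's underside), 130 mm above the underside: height for the finger pads. The knob turns the agitator and the four coupling teeth under the pot (4 mm above the underside); they pass between the drive blades every 90 degrees, within about 9 degrees either way.
- clamp (a joint): Clamp lever, rad: 0 open (nose clear of the pot's foot), growing clockwise seen from above to 1.40 at its stop, where the nose lies over the end of the foot. It stays where it is left. Its bar's underside is 13.5 mm above the deck: it passes over the foot only when the pot is fully home.
- clamp_handle (a point): Middle of the red upright grip of the clamp lever: 15 to 17 mm in diameter, from 24 mm below to 20 mm above this point; 62 mm from the pivot, 94 mm above the bench.
- clamp_pivot (a point): On the vertical pivot axis of the clamp lever, at the height of clamp_handle; at y = -88 mm of the mixer.
- ink_tin: Closed round tin with a dark label, 71 mm in diameter, 62 mm high, standing on the bench; origin under its centre. To be left alone.
- dabber: Leather inking dabber with a turned wooden knob, 65 mm in diameter, 83 mm high; origin under its centre. To be left alone.

How it is judged (in metres and radians):
On the way:
1. the pot is fully home on the mixer, the right way round (horizontal distance between large_hole and thick_peg below 0.005 m and horizontal distance between pot and mixer_seat below 0.004 m and z of pot in the frame of mixer_seat between -0.004 and 0.0025 m and angle between the y axis of pot and the y axis of mixer, either way round below 0.08 rad and angle between pot's own z axis and vertical below 0.04 rad), for 0.2 s.
At the end, for the whole second after the job is handed in: The pot is on the mixer, large hole on the thick peg: its foot within 2.5 mm of the deck, within 4 mm of the drive axis, in line within 0.08 rad, upright within 0.04 rad and at rest; the clamp lever is at 1.25 rad or more (stop at 1.40) (all of step 1 and value of joint clamp above 1.25 rad and linear speed of pot below 0.02 m/s); the robot touches nothing.
It fails at once if the pot is forced down on the mixer (more than 100 N) (contact force between pot and mixer above 100 N).
It fails at once if the ink tin or the dabber is shifted by more than 30 mm (distance of any of ink_tin, dabber from where it was at the start of the episode above 0.03 m).
It also fails if it takes over 59 s, if anything falls off the work surface, if the arm or the gripper's body presses on something with over 40 N, if the wrist force passes 120 N, or if a joint passes its speed limit or range.

## Working session

There is one attempt and no reset: what is moved stays moved. The work goes in short steps, Python scripts to look and compute and a tool call to move; the robot and the scene stay as the last step left them, time stands still between calls to the robot, and variables do not carry over. Pictures are saved under pics/ and viewed, at most 10 in all, crops included, and the job is handed in when it is done.

Besides the shell and the picture viewer there is one more tool, called by a JSON object that holds its "fn" and its "kwargs". move_arm: Moves the arm, as the interface text tells. Its arguments: {"type":"object","properties":{"plan":{"type":"array","items":{"type":"object","properties":{"tx":{"type":"number"},"ty":{"type":"number"},"tz":{"type":"number"},"wx":{"type":"number"},"wy":{"type":"number"},"wz":{"type":"number"}}}},"gripper":{"type":"number"},"force":{"type":"number"}},"required":["plan"]}

```bash
mkdir -p pics
cat > h.py <<'E'
import numpy as np, cv2
from workcell import env, grab_frame
def K(f):
    h,w=f["color"].shape[:2]; F=h/2/np.tan(np.radians(f["vfov"])/2)
    return F
def ray(f,u,v):
    F=K(f); M=np.array([[F,0,f["cx"]],[0,F,f["cy"]],[0,0,1.]])
    p=cv2.undistortPoints(np.array([[[u,v]]],float),M,np.array([f["k1"],0,0,0,0.]))[0,0]
    V=np.array(f["view"]); R=V[:3,:3]; t=V[:3,3]
    return -R.T@t, R.T@np.array([p[0],-p[1],-1.])
def onz(f,u,v,z):
    o,d=ray(f,u,v); return o+d*(z-o[2])/d[2]
def proj(f,P):
    V=np.array(f["view"]); c=V[:3,:3]@np.array(P,float)+V[:3,3]
    a,b=c[0]/-c[2],-c[1]/-c[2]; s=1+f["k1"]*(a*a+b*b); F=K(f)
    return f["cx"]+F*a*s, f["cy"]+F*b*s
E
python3 - <<'E'
from h import *
for n in("scene","top"):
    f=grab_frame(n); np.save(f"/tmp/{n}.npy",f,allow_pickle=True)
    cv2.imwrite(f"pics/{n}0.png",cv2.cvtColor(f["color"],cv2.COLOR_RGB2BGR))
    o,d=ray(f,320,200); print(n,o,d,f["k1"],K(f))
s=env.state();print(s["ee_pos"],s["ee_rot"],s["time_s"])
E
```

```text
scene [-207.81460546 -502.91258969 1031.65756929] [ 0.57311088  0.4047455  -0.71263561] -0.013095534013950626 423.6269283749358
top [ 391.00163501   36.79038017 1166.6386114 ] [ 0.14374455  0.01050564 -0.98988637] -0.02501092602446435 393.7045279888106
[165.26514744 550.27709814 213.2221913 ] [-1.79910942e+02 -1.73981500e-03  1.63280670e+02] 0.1
```

View pics/scene0.png

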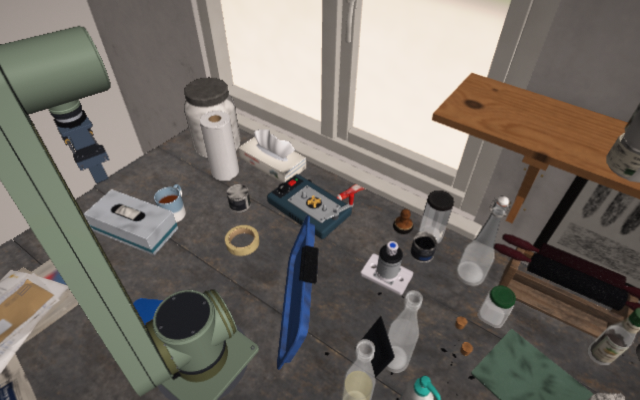

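View pics/top0.png

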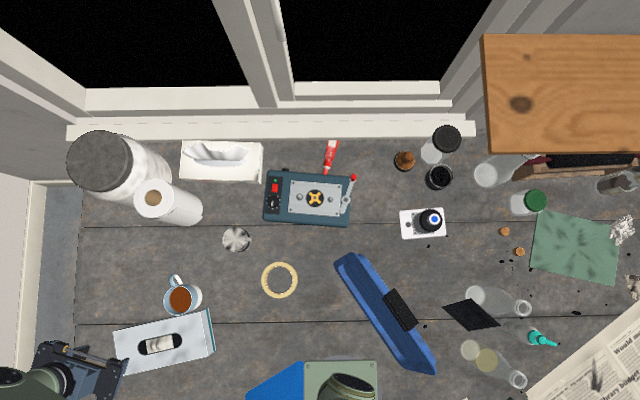

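The top view shows the mixer at about (308,198) with the brass cross at (315,199), and its clamp at about (349,190). The pot is at about (423,222), standing on a pale foot plate. The ink tin is at (440,177) and the dabber at (404,160). I'll zoom in on the mixer and pot next.

Run:
```python
from h import *
t=np.load("/tmp/top.npy",allow_pickle=True).item();s=np.load("/tmp/scene.npy",allow_pickle=True).item()
z=lambda f,x,y,w,h,k:cv2.resize(f["color"][y:y+h,x:x+w],None,fx=k,fy=k,interpolation=cv2.INTER_CUBIC)
A=z(t,258,162,100,70,4);B=z(t,390,195,66,50,6)[:280,:396]
C=z(s,262,170,100,70,4);D=z(s,350,230,66,70,4)
im=np.zeros((570,800,3),np.uint8)
for I,x,y in((A,0,0),(B,402,0),(C,0,285),(D,402,285)): im[y:y+I.shape[0],x:x+I.shape[1]]=I[:570-y]
cv2.imwrite("pics/zoom.png",im[...,::-1])
# peeks: z planes
for n,u,v,zz in(("cross",315.5,198.5,62),("knob",431.5,217,138)): print(n,onz(t,u,v,zz).round(1))
```

```text
cross [555.9  61.2  62. ]
knob [ 491.4 -245.7  138. ]
```

View pics/zoom.png

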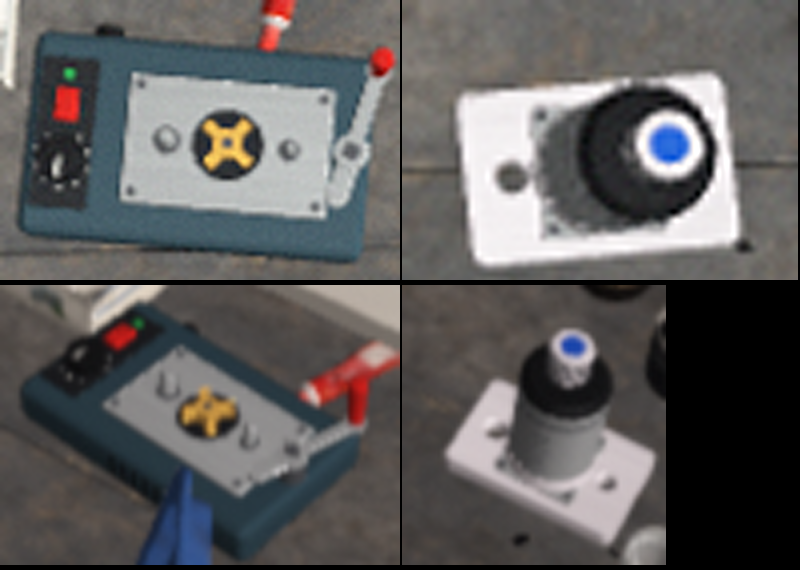

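The zoom shows the brass cross at zoom px (228,144), at about 45° to the mixer axes. The thick peg is at (166,138), the thin peg at (289,149), the clamp pivot at (351,151) and the red handle at (382,62). The pot's larger hole is on its left (+y) side, at zoom px (512,177), so no half turn is needed. Next I'll measure these positions precisely.

```bash
cat >> h.py <<'E'
def blob(m,x,y,w,h):
    """largest blob of mask in window: centroid, area, contour"""
    q=np.zeros(m.shape,np.uint8); q[y:y+h,x:x+w]=m[y:y+h,x:x+w]*255
    n,l,st,c=cv2.connectedComponentsWithStats(q); i=1+np.argmax(st[1:,4])
    ct=max(cv2.findContours((l==i).astype(np.uint8),cv2.RETR_EXTERNAL,cv2.CHAIN_APPROX_NONE)[0],key=len)[:,0]
    return c[i],st[i,4],ct
def tri(r):
    A=sum(np.eye(3)-np.outer(d,d)/(d@d) for o,d in r); b=sum((np.eye(3)-np.outer(d,d)/(d@d))@o for o,d in r)
    return np.linalg.solve(A,b)
def rect(f,ct,z):
    p=np.array([onz(f,u,v,z)[:2] for u,v in ct],np.float32); return cv2.minAreaRect(p)
def hsv(f): return cv2.cvtColor(f["color"],cv2.COLOR_RGB2HSV).astype(int)
E
python3 - <<'E'
from h import *
t=np.load("/tmp/top.npy",allow_pickle=True).item();s=np.load("/tmp/scene.npy",allow_pickle=True).item()
T,S=hsv(t),hsv(s)
blue=lambda H:(H[...,0]>95)&(H[...,0]<130)&(H[...,1]>140)&(H[...,2]>110)
brass=lambda H:(H[...,0]>12)&(H[...,0]<30)&(H[...,1]>110)&(H[...,2]>130)
red=lambda H:((H[...,0]<6)|(H[...,0]>174))&(H[...,1]>170)&(H[...,2]>120)
for n,m,wt,ws,z in(("knob",blue,(410,200,40,35),(375,235,30,25),138),("cross",brass,(300,185,32,30),(295,190,40,30),62)):
    a=blob(m(T),*wt);b=blob(m(S),*ws)
    print(n,a[:2],b[:2],onz(t,*a[0],z).round(1),onz(s,*b[0],z).round(1),tri([ray(t,*a[0]),ray(s,*b[0])]).round(1))
    if n=="cross":
        p=np.array([onz(t,u,v,z)[:2] for u,v in a[2]]); d=p-p.mean(0); r=np.hypot(*d.T); th=np.arctan2(d[:,1],d[:,0])
        print("cross angle",np.degrees(np.angle((r**4*np.exp(4j*th)).sum()))/4)
hd=blob(red(T),348,170,10,14); print("handle top",hd[:2],onz(t,*hd[0],114).round(1))
foot=blob((T[...,1]<40)&(T[...,2]>170),395,200,60,45); print("foot",foot[1],[rect(t,foot[2],z) for z in(12,)])
fs=blob((S[...,1]<40)&(S[...,2]>150),355,250,62,50); print("footS",fs[1],rect(s,fs[2],12))
dk=blob((T[...,1]<60)&(T[...,2]>120),286,178,58,40); print("deck",dk[1],rect(t,dk[2],50))
hs=blob((T[...,1]>60)&(T[...,0]>85)&(T[...,0]<120)&(T[...,2]<140),258,165,96,66); print("housing",hs[1],rect(t,hs[2],46))
for n,x,y,z in(("thick",166/4+258,138/4+162,72),("thin",289/4+258,149/4+162,72),("pivot",351/4+258,151/4+162,70),("hole",512/6+390,177/6+195,12)): print(n,onz(t,x-.4,y-.4,z).round(1))
for n,x,y,z in(("thick",168/4+262,377/4+170-71.25,72),("thin",252/4+262,430/4+170-71.25,72),("holeL",495/4+350-100.5,428/4+230-71.25,12),("holeR",607/4+350-100.5,480/4+230-71.25,12)): print("S",n,onz(s,x-.4,y-.4,z).round(1))
E
```

```text
knob (array([434.07692308, 218.61538462]), np.int32(26)) (array([392.13333333, 244.8       ]), np.int32(15)) [ 487.  -252.4  138. ] [ 488.  -250.9  138. ] [ 486.7 -251.6  139.9]
cross (array([314.45833333, 197.44791667]), np.int32(96)) (array([313.63380282, 201.07042254]), np.int32(71)) [558.9  64.2  62. ] [556.1  61.5  62. ] [559.7  64.2  57.4]
cross angle 44.3528864509567
handle top (array([353.20833333, 176.54166667]), np.int32(24)) [607.4 -43.3 114. ]
foot 646 [((487.3621826171875, -251.87904357910156), (85.73680114746094, 133.443115234375), 4.065980434417725)]
footS 684 ((486.8150634765625, -252.395751953125), (86.0145034790039, 133.42471313476562), 3.9112651348114014)
deck 1503 ((558.3154296875, 58.91557693481445), (158.92103576660156, 95.51632690429688), 84.26551055908203)
housing 1845 ((559.4300537109375, 85.35350036621094), (245.67970275878906, 149.1778106689453), 84.23804473876953)
thick [561.8 107.   72. ]
thin [552.9  20.7  72. ]
pivot [551.2 -23.   70. ]
hole [ 480.8 -408.9   12. ]
S thick [559.9 104.5  72. ]
S thin [551.6  15.5  72. ]
S holeL [ 484.8 -206.8   12. ]
S holeR [ 492.8 -295.4   12. ]
```

Add to h.py:
```python
from scipy.spatial.transform import Rotation as Ro
def go(x,y,z,yaw=None):
    s=env.state(); R=Ro.from_euler("xyz",s["ee_rot"],degrees=True)
    print("t",round(s["time_s"],2),"pos",np.round(s["ee_pos"],1),"rot",np.round(s["ee_rot"],2),"F",np.round(s["force"],1),"w",round(s["gripper_width"],1),"q6",round(s["qpos"][5],1))
    print("shift cm",(R.inv().apply(np.array([x,y,z])-s["ee_pos"])/10).round(3))
    if yaw is not None: print("rotvec",(R.inv()*Ro.from_euler("xyz",[180,0,yaw],degrees=True)).as_rotvec().round(4))
POT=(487.2,-251.8,4.0); MIX=(557.5,62.6,-5.8)
```

```text
(no output)
```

{"fn": "move_arm", "kwargs": {"plan": [{"wz": 0.12}, {"wz": 0.12}, {"wz": 0.12}, {"wz": 0.12}, {"wz": 0.12}, {"wz": 0.12}, {"wz": 0.12}, {"wz": 0.12}, {"wz": 0.12}, {"wz": 0.12}, {}, {}], "gripper": 9.12}}

```text
schema error: expected keys tx, ty, tz, wx, wy, wz
```

```bash
python3 -c "
from h import *
go(487.2,-251.8,220,94)"
```

```text
t 0.1 pos [165.3 550.3 213.2] rot [-179.91   -0.    163.28] F [ 0.2 -0.1  0.4] w 91.4 q6 -1.1
shift cm [-53.907 -67.556  -0.574]
rotvec [-1.4000e-03  9.0000e-04  1.2092e+00]
```

{"fn": "move_arm", "kwargs": {"plan": [{"tx": 0, "ty": 0, "tz": 0, "wx": 0, "wy": 0, "wz": 0.121}, {"tx": 0, "ty": 0, "tz": 0, "wx": 0, "wy": 0, "wz": 0.121}, {"tx": 0, "ty": 0, "tz": 0, "wx": 0, "wy": 0, "wz": 0.121}, {"tx": 0, "ty": 0, "tz": 0, "wx": 0, "wy": 0, "wz": 0.121}, {"tx": 0, "ty": 0, "tz": 0, "wx": 0, "wy": 0, "wz": 0.121}, {"tx": 0, "ty": 0, "tz": 0, "wx": 0, "wy": 0, "wz": 0.121}, {"tx": 0, "ty": 0, "tz": 0, "wx": 0, "wy": 0, "wz": 0.121}, {"tx": 0, "ty": 0, "tz": 0, "wx": 0, "wy": 0, "wz": 0.121}, {"tx": 0, "ty": 0, "tz": 0, "wx": 0, "wy": 0, "wz": 0.121}, {"tx": 0, "ty": 0, "tz": 0, "wx": 0, "wy": 0, "wz": 0.121}, {"tx": 0, "ty": 0, "tz": 0, "wx": 0, "wy": 0, "wz": 0}, {"tx": 0, "ty": 0, "tz": 0, "wx": 0, "wy": 0, "wz": 0}], "gripper": 9.12}}

```text
time_s: 1.1
ee_pos: [165.3, 550.5, 213.6]
ee_rot: [-180.0, 0.0, 94.1]
force: [0.8, -0.7, 0.1]
gripper_width: 91.2
gripper_force: 0.0
```

```bash
python3 -c "
from h import *
go(487.2,-251.8,220,94)"
```

```text
t 1.1 pos [165.3 550.5 213.6] rot [-1.7998e+02  4.0000e-02  9.4130e+01] F [ 0.8 -0.7  0.1] w 91.2 q6 68.0
shift cm [-82.341  26.321  -0.591]
rotvec [-0.0003  0.0007  0.0023]
```

{"fn": "move_arm", "kwargs": {"plan": [{"tx": -3.43, "ty": 1.097, "tz": -0.02, "wx": 0, "wy": 0, "wz": 0}, {"tx": -3.43, "ty": 1.097, "tz": -0.02, "wx": 0, "wy": 0, "wz": 0}, {"tx": -3.43, "ty": 1.097, "tz": -0.02, "wx": 0, "wy": 0, "wz": 0}, {"tx": -3.43, "ty": 1.097, "tz": -0.02, "wx": 0, "wy": 0, "wz": 0}, {"tx": -3.43, "ty": 1.097, "tz": -0.02, "wx": 0, "wy": 0, "wz": 0}, {"tx": -3.43, "ty": 1.097, "tz": -0.02, "wx": 0, "wy": 0, "wz": 0}, {"tx": -3.43, "ty": 1.097, "tz": -0.02, "wx": 0, "wy": 0, "wz": 0}, {"tx": -3.43, "ty": 1.097, "tz": -0.02, "wx": 0, "wy": 0, "wz": 0}, {"tx": -3.43, "ty": 1.097, "tz": -0.02, "wx": 0, "wy": 0, "wz": 0}, {"tx": -3.43, "ty": 1.097, "tz": -0.02, "wx": 0, "wy": 0, "wz": 0}, {"tx": -3.43, "ty": 1.097, "tz": -0.02, "wx": 0, "wy": 0, "wz": 0}, {"tx": -3.43, "ty": 1.097, "tz": -0.02, "wx": 0, "wy": 0, "wz": 0}]}}

```text
time_s: 2.1
ee_pos: [325.2, 147.5, 216.5]
ee_rot: [180.0, -0.0, 94.2]
force: [0.3, -0.0, 0.1]
gripper_width: 91.0
gripper_force: 0.0
```

{"fn": "move_arm", "kwargs": {"plan": [{"tx": -3.43, "ty": 1.097, "tz": -0.02, "wx": 0, "wy": 0, "wz": 0}, {"tx": -3.43, "ty": 1.097, "tz": -0.02, "wx": 0, "wy": 0, "wz": 0}, {"tx": -3.43, "ty": 1.097, "tz": -0.02, "wx": 0, "wy": 0, "wz": 0}, {"tx": -3.43, "ty": 1.097, "tz": -0.02, "wx": 0, "wy": 0, "wz": 0}, {"tx": -3.43, "ty": 1.097, "tz": -0.02, "wx": 0, "wy": 0, "wz": 0}, {"tx": -3.43, "ty": 1.097, "tz": -0.02, "wx": 0, "wy": 0, "wz": 0}, {"tx": -3.43, "ty": 1.097, "tz": -0.02, "wx": 0, "wy": 0, "wz": 0}, {"tx": -3.43, "ty": 1.097, "tz": -0.02, "wx": 0, "wy": 0, "wz": 0}, {"tx": -3.43, "ty": 1.097, "tz": -0.02, "wx": 0, "wy": 0, "wz": 0}, {"tx": -2.0, "ty": 0.6, "tz": -0.02, "wx": 0, "wy": 0, "wz": 0}, {"tx": -0.8, "ty": 0.3, "tz": 0, "wx": 0, "wy": 0, "wz": 0}, {"tx": 0, "ty": 0, "tz": 0, "wx": 0, "wy": 0, "wz": 0}]}}

```text
time_s: 3.1
ee_pos: [456.2, -180.6, 217.9]
ee_rot: [-180.0, -0.0, 93.9]
force: [0.3, 0.5, 0.9]
gripper_width: 91.2
gripper_force: 0.0
```

```bash
python3 -c "
from h import *
go(487.2,-251.8,69,94)"
```

```text
t 3.1 pos [ 456.2 -180.6  217.9] rot [-1.7998e+02 -2.0000e-02  9.3920e+01] F [0.3 0.5 0.9] w 91.2 q6 -26.9
shift cm [-7.323  2.611 14.885]
rotvec [-0.0004 -0.0003 -0.0013]
```

{"fn": "move_arm", "kwargs": {"plan": [{"tx": -3.0, "ty": 1.1, "tz": 0, "wx": 0, "wy": 0, "wz": 0}, {"tx": -3.0, "ty": 1.1, "tz": 0, "wx": 0, "wy": 0, "wz": 0}, {"tx": -1.32, "ty": 0.41, "tz": 0, "wx": 0, "wy": 0, "wz": 0}, {"tx": 0, "ty": 0, "tz": 2.5, "wx": 0, "wy": 0, "wz": 0}, {"tx": 0, "ty": 0, "tz": 2.5, "wx": 0, "wy": 0, "wz": 0}, {"tx": 0, "ty": 0, "tz": 0, "wx": 0, "wy": 0, "wz": 0}, {"tx": 0, "ty": 0, "tz": 0, "wx": 0, "wy": 0, "wz": 0}]}}

```text
time_s: 3.68
ee_pos: [485.8, -248.8, 167.7]
ee_rot: [-179.8, -0.1, 94.0]
force: [-0.3, -0.5, -0.0]
gripper_width: 91.0
gripper_force: 0.0
```

```bash
python3 -c "
from h import *
go(487.2,-251.8,69,94)"
```

```text
t 3.68 pos [ 485.8 -248.8  167.7] rot [-1.7984e+02 -1.5000e-01  9.4040e+01] F [-0.3 -0.5 -0. ] w 91.0 q6 -32.4
shift cm [-0.338  0.144  9.865]
rotvec [-0.0029 -0.0025  0.0007]
```

{"fn": "move_arm", "kwargs": {"plan": [{"tx": -0.3, "ty": 0.14, "tz": 2.0, "wx": 0, "wy": 0, "wz": 0}, {"tx": 0, "ty": 0, "tz": 2.0, "wx": 0, "wy": 0, "wz": 0}, {"tx": 0, "ty": 0, "tz": 2.0, "wx": 0, "wy": 0, "wz": 0}, {"tx": 0, "ty": 0, "tz": 2.0, "wx": 0, "wy": 0, "wz": 0}, {"tx": 0, "ty": 0, "tz": 1.5, "wx": 0, "wy": 0, "wz": 0}, {"tx": 0, "ty": 0, "tz": 0.3, "wx": 0, "wy": 0, "wz": 0}, {"tx": 0, "ty": 0, "tz": 0, "wx": 0, "wy": 0, "wz": 0}, {"tx": 0, "ty": 0, "tz": 0, "wx": 0, "wy": 0, "wz": 0}]}}

```text
time_s: 4.35
ee_pos: [489.6, -253.5, 72.1]
ee_rot: [179.9, 0.1, 94.0]
force: [0.1, 0.0, -0.3]
gripper_width: 91.1
gripper_force: 0.0
```

{"fn": "move_arm", "kwargs": {"plan": [{"tx": 0, "ty": 0, "tz": 0, "wx": 0, "wy": 0, "wz": 0}, {"tx": 0, "ty": 0, "tz": 0, "wx": 0, "wy": 0, "wz": 0}, {"tx": 0, "ty": 0, "tz": 0, "wx": 0, "wy": 0, "wz": 0}, {"tx": 0, "ty": 0, "tz": 0, "wx": 0, "wy": 0, "wz": 0}, {"tx": 0, "ty": 0, "tz": 0, "wx": 0, "wy": 0, "wz": 0}, {"tx": 0, "ty": 0, "tz": 0, "wx": 0, "wy": 0, "wz": 0}, {"tx": 0, "ty": 0, "tz": 0, "wx": 0, "wy": 0, "wz": 0}, {"tx": 0, "ty": 0, "tz": 0, "wx": 0, "wy": 0, "wz": 0}], "gripper": 5.5, "force": 45}}

```text
time_s: 5.02
ee_pos: [488.5, -253.5, 70.8]
ee_rot: [180.0, 0.0, 94.0]
force: [-1.0, -0.2, 4.6]
gripper_width: 63.2
gripper_force: 45.0
```

```bash
python3 -c "
from h import *
go(487.2,-251.8,69,94)"
```

```text
t 5.02 pos [ 488.5 -253.5   70.8] rot [1.7999e+02 1.0000e-02 9.3960e+01] F [-1.  -0.2  4.6] w 63.2 q6 -32.6
shift cm [ 0.181 -0.117  0.177]
rotvec [ 0.0002  0.0002 -0.0007]
```

{"fn": "move_arm", "kwargs": {"plan": [{"tx": 0, "ty": 0, "tz": -0.6, "wx": 0, "wy": 0, "wz": 0}, {"tx": 0, "ty": 0, "tz": -2.0, "wx": 0, "wy": 0, "wz": 0}, {"tx": 0, "ty": 0, "tz": -3.0, "wx": 0, "wy": 0, "wz": 0}, {"tx": 0, "ty": 0, "tz": -3.0, "wx": 0, "wy": 0, "wz": 0}, {"tx": 0, "ty": 0, "tz": -3.0, "wx": 0, "wy": 0, "wz": 0}, {"tx": 0, "ty": 0, "tz": -2.0, "wx": 0, "wy": 0, "wz": 0}, {"tx": 0, "ty": 0, "tz": 0, "wx": 0, "wy": 0, "wz": 0.1}, {"tx": 0, "ty": 0, "tz": 0, "wx": 0, "wy": 0, "wz": 0.07}, {"tx": 0, "ty": 0, "tz": 0, "wx": 0, "wy": 0, "wz": 0}, {"tx": 0, "ty": 0, "tz": 0, "wx": 0, "wy": 0, "wz": 0}]}}

```text
time_s: 5.85
ee_pos: [487.6, -252.9, 204.9]
ee_rot: [-179.8, -0.1, 84.3]
force: [-0.1, -0.3, -6.4]
gripper_width: 63.6
gripper_force: 45.0
```

```bash
python3 -c "
from h import *
go(557.3,60.8,200,84.2)"
```

```text
t 5.85 pos [ 487.6 -252.9  204.9] rot [-1.7983e+02 -9.0000e-02  8.4320e+01] F [-0.1 -0.3 -6.4] w 63.6 q6 -22.9
shift cm [31.903  3.83   0.522]
rotvec [-0.003  -0.0015  0.0021]
```

{"fn": "move_arm", "kwargs": {"plan": [{"tx": 1.5, "ty": 0.18, "tz": 0, "wx": 0, "wy": 0, "wz": 0}, {"tx": 3, "ty": 0.36, "tz": 0, "wx": 0, "wy": 0, "wz": 0}, {"tx": 3.5, "ty": 0.42, "tz": 0, "wx": 0, "wy": 0, "wz": 0}, {"tx": 3.5, "ty": 0.42, "tz": 0, "wx": 0, "wy": 0, "wz": 0}, {"tx": 3.5, "ty": 0.42, "tz": 0, "wx": 0, "wy": 0, "wz": 0}, {"tx": 3.5, "ty": 0.42, "tz": 0, "wx": 0, "wy": 0, "wz": 0}, {"tx": 3.5, "ty": 0.42, "tz": 0, "wx": 0, "wy": 0, "wz": 0}, {"tx": 3.5, "ty": 0.42, "tz": 0, "wx": 0, "wy": 0, "wz": 0}, {"tx": 3.5, "ty": 0.42, "tz": 0, "wx": 0, "wy": 0, "wz": 0}, {"tx": 2.9, "ty": 0.35, "tz": 0.4, "wx": 0, "wy": 0, "wz": 0}, {"tx": 0, "ty": 0, "tz": 0, "wx": 0, "wy": 0, "wz": 0}, {"tx": 0, "ty": 0, "tz": 0, "wx": 0, "wy": 0, "wz": 0}]}}

```text
time_s: 6.85
ee_pos: [558.1, 61.5, 200.8]
ee_rot: [-179.8, 0.1, 84.5]
force: [-0.6, -0.7, -6.7]
gripper_width: 63.6
gripper_force: 45.0
```

Run:
```python
from h import *
go(557.3,60.8,150,84.2)
t=grab_frame("top");s=grab_frame("scene")
z=lambda f,x,y,w,h,k:cv2.resize(f["color"][y:y+h,x:x+w],None,fx=k,fy=k,interpolation=cv2.INTER_CUBIC)
im=np.hstack([z(t,265,150,100,100,4),z(s,260,120,100,100,4)])
cv2.imwrite("pics/hover.png",im[...,::-1])
```

```text
t 6.85 pos [558.1  61.5 200.8] rot [-1.7982e+02  5.0000e-02  8.4480e+01] F [-0.6 -0.7 -6.7] w 63.6 q6 10.6
shift cm [-0.072 -0.06   5.079]
rotvec [-0.0031  0.0009  0.0049]
```

View pics/hover.png

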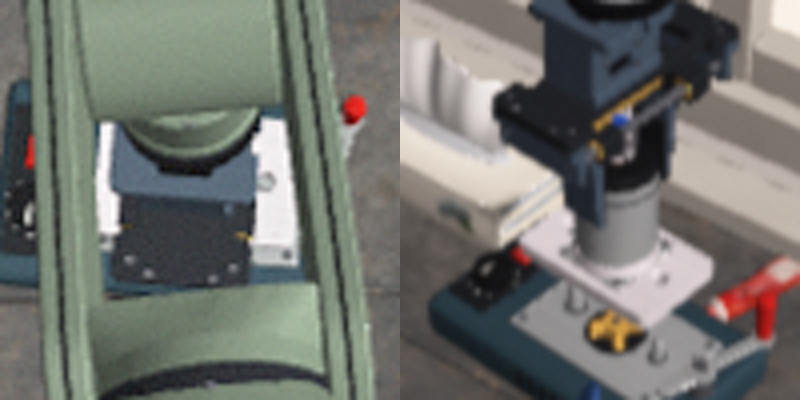

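The pot is held upright over the mixer, foot parallel to the deck, the pegs visible below it in the scene view at zoom px (575,298) and (658,348). I'll lower it until the foot is just above the peg tips.

{"fn": "move_arm", "kwargs": {"plan": [{"tx": -0.07, "ty": -0.06, "tz": 1.5, "wx": 0, "wy": 0, "wz": 0.004}, {"tx": 0, "ty": 0, "tz": 2.0, "wx": 0, "wy": 0, "wz": 0}, {"tx": 0, "ty": 0, "tz": 1.5, "wx": 0, "wy": 0, "wz": 0}, {"tx": 0, "ty": 0, "tz": 0.4, "wx": 0, "wy": 0, "wz": 0}, {"tx": 0, "ty": 0, "tz": 0, "wx": 0, "wy": 0, "wz": 0}, {"tx": 0, "ty": 0, "tz": 0, "wx": 0, "wy": 0, "wz": 0}]}}

```text
time_s: 7.45
ee_pos: [558.5, 58.7, 148.9]
ee_rot: [180.0, -0.0, 83.9]
force: [-0.0, 0.2, -6.2]
gripper_width: 63.7
gripper_force: 45.0
```

Run:
```python
from h import *
go(557.3,60.8,140,84.2)
s=grab_frame("scene")
z=lambda f,x,y,w,h,k:cv2.resize(f["color"][y:y+h,x:x+w],None,fx=k,fy=k,interpolation=cv2.INTER_CUBIC)
cv2.imwrite("pics/low.png",z(s,265,140,100,75,8)[...,::-1])
```

```text
t 7.45 pos [558.5  58.7 148.9] rot [ 1.7995e+02 -1.0000e-02  8.3930e+01] F [-0.   0.2 -6.2] w 63.7 q6 10.9
shift cm [ 0.195 -0.145  0.89 ]
rotvec [ 0.0009 -0.0002 -0.0047]
```

View pics/low.png

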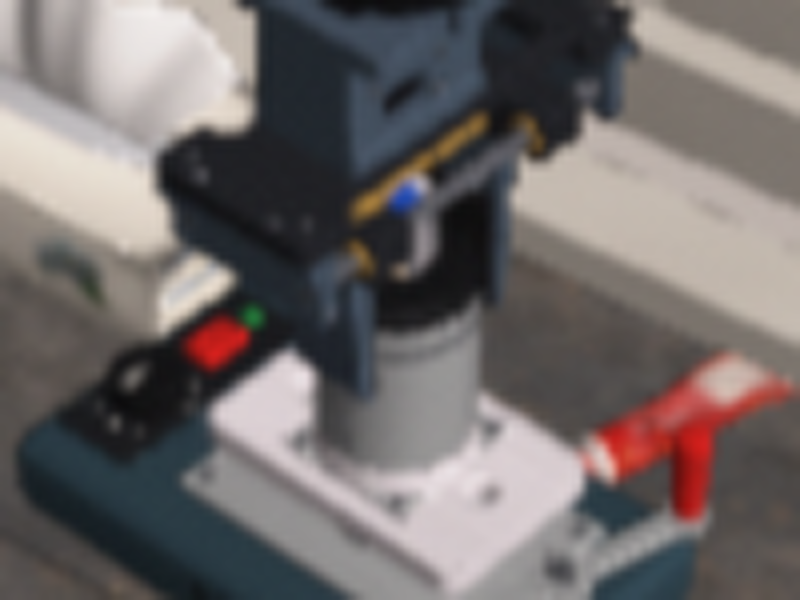

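In the zoomed scene view the foot hovers over the deck, with the thin hole at zoom px (487,493). I'll check it against the peg using the same camera.

Run:
```python
from h import *
s=grab_frame("scene"); S=hsv(s); st=env.state(); print(np.round(st["ee_pos"],1))
zb=st["ee_pos"][2]-70.8
print("thin hole",onz(s,487/8+265-.45,493/8+140-.45,zb+12).round(1))
m=(S[...,1]<45)&(S[...,2]>165)
f=blob(m,288,180,56,40); r=rect(s,f[2],zb+12); print(f[1],r)
u,v=proj(s,(556.1,61.5,zb+12)); print("seat proj",u,v)
p=np.array([onz(s,u,v,zb+12)[:2] for u,v in f[2]]);c,si=np.cos(np.radians(-5.8)),np.sin(np.radians(-5.8))
q=(p-[557.5,62.6])@np.array([[c,-si],[si,c]]); print("mixer-frame extents",np.percentile(q,[0,2,98,100],axis=0).round(1))
```

```text
[559.1  59.1 149.6]
thin hole [554.6  14.8  90.8]
497 ((557.6139526367188, 55.85106658935547), (142.42555236816406, 90.63523864746094), 81.34571838378906)
seat proj 313.6078999423984 194.6614666978099
mixer-frame extents [[-47.9 -76.5]
 [-44.4 -76.1]
 [ 42.9  64.3]
 [ 43.5  65. ]]
```

{"fn": "move_arm", "kwargs": {"plan": [{"tx": 0.19, "ty": -0.22, "tz": 0, "wx": 0, "wy": 0, "wz": 0}, {"tx": 0, "ty": 0, "tz": 0, "wx": 0, "wy": 0, "wz": 0}, {"tx": 0, "ty": 0, "tz": 0.3, "wx": 0, "wy": 0, "wz": 0}, {"tx": 0, "ty": 0, "tz": 0.3, "wx": 0, "wy": 0, "wz": 0}, {"tx": 0, "ty": 0, "tz": 0.2, "wx": 0, "wy": 0, "wz": 0}, {"tx": 0, "ty": 0, "tz": 0, "wx": 0, "wy": 0, "wz": 0}]}}

```text
time_s: 8.05
ee_pos: [556.9, 61.6, 140.2]
ee_rot: [179.9, -0.0, 84.0]
force: [2.6, -0.5, -6.6]
gripper_width: 63.5
gripper_force: 45.0
```

```bash
python3 -c "
from h import *
go(556.6,61,129,84.2); print(env.state()['torque'])"
```

```text
t 8.05 pos [556.9  61.6 140.2] rot [ 1.799e+02 -2.000e-02  8.400e+01] F [ 2.6 -0.5 -6.6] w 63.5 q6 11.1
shift cm [-0.067 -0.028  1.121]
rotvec [ 0.0018 -0.0003 -0.0034]
[-0.14880598 -0.40549847  0.04848884]
```

{"fn": "move_arm", "kwargs": {"plan": [{"tx": 0, "ty": 0, "tz": 0.2, "wx": 0, "wy": 0, "wz": 0}, {"tx": 0, "ty": 0, "tz": 0.2, "wx": 0, "wy": 0, "wz": 0}, {"tx": 0, "ty": 0, "tz": 0, "wx": 0, "wy": 0, "wz": 0}]}}

```text
time_s: 8.3
ee_pos: [558.1, 61.7, 136.9]
ee_rot: [179.7, -0.1, 84.0]
force: [5.0, 0.3, -4.7]
gripper_width: 63.0
gripper_force: 45.0
```

{"fn": "move_arm", "kwargs": {"plan": [{"tx": 0, "ty": 0.08, "tz": 0.1, "wx": 0, "wy": 0, "wz": 0}, {"tx": 0, "ty": 0, "tz": 0.2, "wx": 0, "wy": 0, "wz": 0}, {"tx": 0, "ty": 0, "tz": 0.2, "wx": 0, "wy": 0, "wz": 0}, {"tx": 0, "ty": 0, "tz": 0, "wx": 0, "wy": 0, "wz": 0}]}}

```text
time_s: 8.63
ee_pos: [558.6, 61.8, 131.5]
ee_rot: [179.8, -0.1, 84.0]
force: [6.3, 0.9, -6.2]
gripper_width: 63.3
gripper_force: 45.0
```

{"fn": "move_arm", "kwargs": {"plan": [{"tx": 0, "ty": 0.12, "tz": 0.1, "wx": 0, "wy": 0, "wz": 0}, {"tx": 0, "ty": 0, "tz": 0.1, "wx": 0, "wy": 0, "wz": 0}, {"tx": 0, "ty": 0, "tz": 0.1, "wx": 0, "wy": 0, "wz": 0}, {"tx": 0, "ty": 0, "tz": 0, "wx": 0, "wy": 0, "wz": 0}]}}

```text
time_s: 8.97
ee_pos: [558.9, 61.7, 128.8]
ee_rot: [179.9, -0.1, 84.0]
force: [4.2, 2.3, -1.6]
gripper_width: 63.5
gripper_force: 45.0
```

```bash
python3 -c "
from h import *
go(556.6,61,129,84.2); print(env.state()['torque'])"
```

```text
t 8.97 pos [558.9  61.7 128.8] rot [ 1.7989e+02 -5.0000e-02  8.3980e+01] F [ 4.2  2.3 -1.6] w 63.5 q6 11.1
shift cm [-0.092 -0.22  -0.016]
rotvec [ 0.0019 -0.0009 -0.0038]
[ 0.36407576 -1.20073479  0.17098477]
```

{"fn": "move_arm", "kwargs": {"plan": [{"tx": 0, "ty": 0.05, "tz": 0.1, "wx": 0, "wy": 0, "wz": 0}, {"tx": 0, "ty": 0, "tz": 0, "wx": 0, "wy": 0, "wz": 0}]}}

```text
time_s: 9.13
ee_pos: [559.0, 61.7, 128.7]
ee_rot: [179.9, -0.1, 84.0]
force: [3.0, 2.8, 5.0]
gripper_width: 63.4
gripper_force: 45.0
```

{"fn": "move_arm", "kwargs": {"plan": [{"tx": 0, "ty": 0, "tz": 0, "wx": 0, "wy": 0, "wz": 0}, {"tx": 0, "ty": 0, "tz": 0, "wx": 0, "wy": 0, "wz": 0}, {"tx": 0, "ty": 0, "tz": 0, "wx": 0, "wy": 0, "wz": 0}, {"tx": 0, "ty": 0, "tz": 0, "wx": 0, "wy": 0, "wz": 0}, {"tx": 0, "ty": 0, "tz": 0, "wx": 0, "wy": 0, "wz": 0}, {"tx": 0, "ty": 0, "tz": 0, "wx": 0, "wy": 0, "wz": 0}], "gripper": 8.6}}

```text
time_s: 9.63
ee_pos: [558.1, 61.1, 127.0]
ee_rot: [-179.9, 0.0, 84.0]
force: [-0.8, -0.1, -0.4]
gripper_width: 86.5
gripper_force: 0.0
```

Run:
```python
from h import *
go(557.5,62.6,169,84.2)
s=grab_frame("scene")
z=lambda f,x,y,w,h,k:cv2.resize(f["color"][y:y+h,x:x+w],None,fx=k,fy=k,interpolation=cv2.INTER_CUBIC)
cv2.imwrite("pics/rel.png",z(s,265,140,100,75,8)[...,::-1])
```

```text
t 9.63 pos [558.1  61.1 127. ] rot [-1.7993e+02  2.0000e-02  8.3980e+01] F [-0.8 -0.1 -0.4] w 86.5 q6 11.1
shift cm [ 0.137 -0.08  -4.196]
rotvec [-0.0012  0.0003 -0.0039]
```

View pics/rel.png

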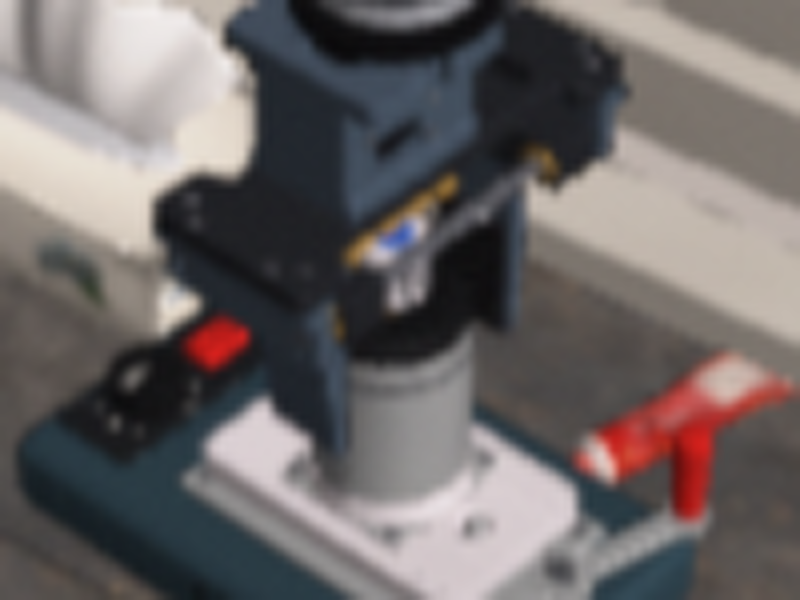

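The pot has settled on the pegs, and the thin peg shows in the foot's hole at zoom px (480,525). Next I'll raise the gripper to the knob and grip it.

{"fn": "move_arm", "kwargs": {"plan": [{"tx": 0.19, "ty": 0, "tz": -1.0, "wx": 0, "wy": 0, "wz": 0}, {"tx": 0, "ty": 0, "tz": -1.5, "wx": 0, "wy": 0, "wz": 0}, {"tx": 0, "ty": 0, "tz": -1.5, "wx": 0, "wy": 0, "wz": 0}, {"tx": 0, "ty": 0, "tz": -0.3, "wx": 0, "wy": 0, "wz": 0}, {"tx": 0, "ty": 0, "tz": 0, "wx": 0, "wy": 0, "wz": 0}, {"tx": 0, "ty": 0, "tz": 0, "wx": 0, "wy": 0, "wz": 0}]}}

```text
time_s: 10.18
ee_pos: [558.6, 63.2, 170.3]
ee_rot: [-180.0, -0.0, 84.0]
force: [-0.2, 0.6, 0.2]
gripper_width: 86.1
gripper_force: 0.0
```

{"fn": "move_arm", "kwargs": {"plan": [{"tx": 0, "ty": 0, "tz": 0, "wx": 0, "wy": 0, "wz": 0}, {"tx": 0, "ty": 0, "tz": 0, "wx": 0, "wy": 0, "wz": 0}, {"tx": 0, "ty": 0, "tz": 0, "wx": 0, "wy": 0, "wz": 0}, {"tx": 0, "ty": 0, "tz": 0, "wx": 0, "wy": 0, "wz": 0}, {"tx": 0, "ty": 0, "tz": 0, "wx": 0, "wy": 0, "wz": 0}, {"tx": 0, "ty": 0, "tz": 0, "wx": 0, "wy": 0, "wz": 0}, {"tx": 0, "ty": 0, "tz": 0, "wx": 0, "wy": 0, "wz": 0}, {"tx": 0, "ty": 0, "tz": 0, "wx": 0, "wy": 0, "wz": 0}, {"tx": 0, "ty": 0, "tz": 0, "wx": 0, "wy": 0, "wz": 0}], "gripper": 2.4, "force": 25}}

```text
time_s: 10.93
ee_pos: [558.9, 63.2, 170.4]
ee_rot: [180.0, -0.0, 84.0]
force: [2.8, -0.8, -1.3]
gripper_width: 29.3
gripper_force: 25.1
```

{"fn": "move_arm", "kwargs": {"plan": [{"tx": 0, "ty": 0, "tz": 0.15, "wx": 0, "wy": 0, "wz": 0}, {"tx": 0, "ty": 0, "tz": 0, "wx": 0, "wy": 0, "wz": 0}]}}

```text
time_s: 11.1
ee_pos: [559.2, 63.2, 170.3]
ee_rot: [179.9, -0.0, 84.0]
force: [-1.7, -1.0, 6.5]
gripper_width: 29.2
gripper_force: 25.0
```

Knob gripped with a 6.5 N downward preload. I'll turn it in small steps.

{"fn": "move_arm", "kwargs": {"plan": [{"tx": 0, "ty": 0, "tz": 0.05, "wx": 0, "wy": 0, "wz": 0.1}, {"tx": 0, "ty": 0, "tz": 0, "wx": 0, "wy": 0, "wz": 0.1}, {"tx": 0, "ty": 0, "tz": 0, "wx": 0, "wy": 0, "wz": 0}]}}

```text
time_s: 11.35
ee_pos: [559.6, 63.4, 170.2]
ee_rot: [179.8, -0.1, 72.3]
force: [-0.9, 0.8, 8.1]
gripper_width: 29.6
gripper_force: 25.0
```

{"fn": "move_arm", "kwargs": {"plan": [{"tx": 0, "ty": 0, "tz": 0, "wx": 0, "wy": 0, "wz": 0.1}, {"tx": 0, "ty": 0, "tz": 0, "wx": 0, "wy": 0, "wz": 0.1}, {"tx": 0, "ty": 0, "tz": 0, "wx": 0, "wy": 0, "wz": 0}]}}

```text
time_s: 11.6
ee_pos: [559.6, 63.4, 169.8]
ee_rot: [179.9, -0.1, 60.9]
force: [0.1, 0.7, 5.8]
gripper_width: 29.6
gripper_force: 25.0
```

{"fn": "move_arm", "kwargs": {"plan": [{"tx": 0, "ty": 0, "tz": 0.03, "wx": 0, "wy": 0, "wz": 0.1}, {"tx": 0, "ty": 0, "tz": 0, "wx": 0, "wy": 0, "wz": 0.1}, {"tx": 0, "ty": 0, "tz": 0, "wx": 0, "wy": 0, "wz": 0}]}}

```text
time_s: 11.85
ee_pos: [558.1, 63.2, 166.9]
ee_rot: [-179.9, 0.1, 49.5]
force: [-0.1, 0.8, -5.6]
gripper_width: 29.2
gripper_force: 25.0
```

The force has flipped sign, so the coupling has matched and the gripper is now carrying the pot's weight. I'll lower it home.

{"fn": "move_arm", "kwargs": {"plan": [{"tx": 0, "ty": 0, "tz": 0.2, "wx": 0, "wy": 0, "wz": 0}, {"tx": 0, "ty": 0, "tz": 0.2, "wx": 0, "wy": 0, "wz": 0}, {"tx": 0, "ty": 0, "tz": 0, "wx": 0, "wy": 0, "wz": 0}]}}

```text
time_s: 12.1
ee_pos: [558.2, 63.2, 162.8]
ee_rot: [-179.9, 0.1, 49.7]
force: [0.5, 1.0, -7.2]
gripper_width: 29.5
gripper_force: 25.0
```

{"fn": "move_arm", "kwargs": {"plan": [{"tx": 0, "ty": 0, "tz": 0.1, "wx": 0, "wy": 0, "wz": 0}, {"tx": 0, "ty": 0, "tz": 0.1, "wx": 0, "wy": 0, "wz": 0}, {"tx": 0, "ty": 0, "tz": 0, "wx": 0, "wy": 0, "wz": 0}]}}

```text
time_s: 12.35
ee_pos: [558.6, 63.2, 162.4]
ee_rot: [-180.0, 0.0, 49.6]
force: [-1.2, 0.2, -2.0]
gripper_width: 29.4
gripper_force: 25.0
```

{"fn": "move_arm", "kwargs": {"plan": [{"tx": 0, "ty": 0, "tz": 0.15, "wx": 0, "wy": 0, "wz": 0}, {"tx": 0, "ty": 0, "tz": 0, "wx": 0, "wy": 0, "wz": 0}]}}

```text
time_s: 12.52
ee_pos: [558.6, 63.2, 162.4]
ee_rot: [180.0, -0.0, 49.6]
force: [-3.4, -0.0, 5.7]
gripper_width: 29.2
gripper_force: 25.0
```

{"fn": "move_arm", "kwargs": {"plan": [{"tx": 0, "ty": 0, "tz": 0, "wx": 0, "wy": 0, "wz": 0}, {"tx": 0, "ty": 0, "tz": 0, "wx": 0, "wy": 0, "wz": 0}, {"tx": 0, "ty": 0, "tz": 0, "wx": 0, "wy": 0, "wz": 0}, {"tx": 0, "ty": 0, "tz": 0, "wx": 0, "wy": 0, "wz": 0}], "gripper": 5.5}}

```text
time_s: 12.85
ee_pos: [559.2, 63.2, 160.7]
ee_rot: [180.0, -0.0, 49.6]
force: [0.1, 0.2, 0.1]
gripper_width: 53.4
gripper_force: 0.0
```

Run:
```python
from h import *
# clamp geometry: pivot at mixer y=-88
c=np.radians(-5.8); M=np.array([558.3,63.0]); piv=M+88*np.array([np.sin(c)*1,-np.cos(c)])
print("pivot",piv)
t=grab_frame("top");T=hsv(t)
red=((T[...,0]<6)|(T[...,0]>174))&(T[...,1]>170)&(T[...,2]>120)
hd=blob(red,345,168,16,18); print(hd[:2]); h=onz(t,*hd[0],114)[:2]; print("handle",h)
s=grab_frame("scene")
z=lambda f,x,y,w,h,k:cv2.resize(f["color"][y:y+h,x:x+w],None,fx=k,fy=k,interpolation=cv2.INTER_CUBIC)
im=np.hstack([z(t,275,140,90,100,4),z(s,280,160,100,100,4)])
cv2.imwrite("pics/home.png",im[...,::-1])
go(*piv,250,84.2)
```

```text
pivot [549.40704585 -24.54950238]
(array([353.20833333, 176.54166667]), np.int32(24))
handle [607.37297807 -43.27193311]
t 12.95 pos [559.   63.2 160.6] rot [ 1.7999e+02 -2.0000e-02  4.9610e+01] F [-0.  -0.3  0.7] w 54.8 q6 45.7
shift cm [-7.301  4.959 -8.945]
rotvec [ 3.000e-04 -2.000e-04 -6.037e-01]
```

View pics/home.png

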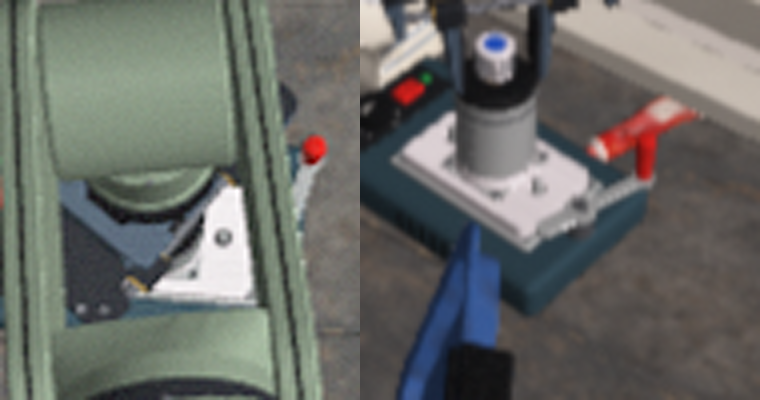

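The pot is home: the foot lies flush on the deck with the peg standing in its hole at zoom px (222,237) in the top view. The clamp handle is at zoom px (315,150). I'll retreat upwards and turn the tool for the lever.

{"fn": "move_arm", "kwargs": {"plan": [{"tx": 0, "ty": 0, "tz": -2.0, "wx": 0, "wy": 0, "wz": 0}, {"tx": 0, "ty": 0, "tz": -3.0, "wx": 0, "wy": 0, "wz": 0}, {"tx": 0, "ty": 0, "tz": -3.0, "wx": 0, "wy": 0, "wz": 0}, {"tx": 0, "ty": 0, "tz": 0, "wx": 0, "wy": 0, "wz": -0.12}, {"tx": 0, "ty": 0, "tz": 0, "wx": 0, "wy": 0, "wz": -0.12}, {"tx": 0, "ty": 0, "tz": 0, "wx": 0, "wy": 0, "wz": -0.12}, {"tx": 0, "ty": 0, "tz": 0, "wx": 0, "wy": 0, "wz": -0.12}, {"tx": 0, "ty": 0, "tz": 0, "wx": 0, "wy": 0, "wz": -0.12}, {"tx": 0, "ty": 0, "tz": 0, "wx": 0, "wy": 0, "wz": -0.12}, {"tx": 0, "ty": 0, "tz": 0, "wx": 0, "wy": 0, "wz": -0.12}, {"tx": 0, "ty": 0, "tz": 0, "wx": 0, "wy": 0, "wz": -0.12}, {"tx": 0, "ty": 0, "tz": 0, "wx": 0, "wy": 0, "wz": -0.12}]}}

```text
time_s: 13.95
ee_pos: [558.9, 63.2, 240.4]
ee_rot: [180.0, -0.0, 111.8]
force: [-0.2, -0.4, 0.3]
gripper_width: 54.5
gripper_force: 0.0
```

{"fn": "move_arm", "kwargs": {"plan": [{"tx": 0, "ty": 0, "tz": 0, "wx": 0, "wy": 0, "wz": -0.11}, {"tx": 0, "ty": 0, "tz": 0, "wx": 0, "wy": 0, "wz": -0.11}, {"tx": 0, "ty": 0, "tz": 0, "wx": 0, "wy": 0, "wz": -0.11}, {"tx": 0, "ty": 0, "tz": 0, "wx": 0, "wy": 0, "wz": -0.11}, {"tx": 0, "ty": 0, "tz": 0, "wx": 0, "wy": 0, "wz": -0.11}, {"tx": 0, "ty": 0, "tz": 0, "wx": 0, "wy": 0, "wz": -0.11}, {"tx": 0, "ty": 0, "tz": 0, "wx": 0, "wy": 0, "wz": -0.11}, {"tx": 0, "ty": 0, "tz": 0, "wx": 0, "wy": 0, "wz": -0.11}, {"tx": 0, "ty": 0, "tz": 0, "wx": 0, "wy": 0, "wz": 0}, {"tx": 0, "ty": 0, "tz": 0, "wx": 0, "wy": 0, "wz": 0}]}}

```text
time_s: 14.78
ee_pos: [558.8, 63.2, 240.5]
ee_rot: [180.0, -0.0, 161.7]
force: [0.4, 0.0, 0.1]
gripper_width: 55.1
gripper_force: 0.0
```

Run:
```python
from h import *
t=grab_frame("top");s=grab_frame("scene");S=hsv(s)
# pot check: blue knob top in scene
b=((S[...,0]>95)&(S[...,0]<130)&(S[...,1]>140)&(S[...,2]>110))
k=blob(b,295,160,20,20); print("knob",k[:2],onz(s,*k[0],188).round(1))
go(607.6,-43.6,240,162)
```

```text
knob (array([313. , 170.5]), np.int32(6)) [559.1  65.6 188. ]
t 14.88 pos [558.8  63.2 240.5] rot [179.99  -0.   161.78] F [ 1.   0.5 -0.3] w 55.4 q6 -66.5
shift cm [-7.971 -8.618  0.048]
rotvec [ 0.0001 -0.     -0.0038]
```

{"fn": "move_arm", "kwargs": {"plan": [{"tx": -2.0, "ty": -2.16, "tz": 0, "wx": 0, "wy": 0, "wz": 0}, {"tx": -2.0, "ty": -2.16, "tz": 0, "wx": 0, "wy": 0, "wz": 0}, {"tx": -2.0, "ty": -2.15, "tz": 0, "wx": 0, "wy": 0, "wz": 0}, {"tx": -1.97, "ty": -2.15, "tz": 0, "wx": 0, "wy": 0, "wz": 0}, {"tx": 0, "ty": 0, "tz": 3, "wx": 0, "wy": 0, "wz": 0}, {"tx": 0, "ty": 0, "tz": 3, "wx": 0, "wy": 0, "wz": 0}, {"tx": 0, "ty": 0, "tz": 3, "wx": 0, "wy": 0, "wz": 0}, {"tx": 0, "ty": 0, "tz": 3, "wx": 0, "wy": 0, "wz": 0}, {"tx": 0, "ty": 0, "tz": 2.5, "wx": 0, "wy": 0, "wz": 0}, {"tx": 0, "ty": 0, "tz": 1.2, "wx": 0, "wy": 0, "wz": 0}, {"tx": 0, "ty": 0, "tz": 0, "wx": 0, "wy": 0, "wz": 0}, {"tx": 0, "ty": 0, "tz": 0, "wx": 0, "wy": 0, "wz": 0}]}}

```text
time_s: 15.88
ee_pos: [607.7, -43.5, 83.2]
ee_rot: [-180.0, -0.1, 161.8]
force: [0.5, 0.0, -0.2]
gripper_width: 55.2
gripper_force: 0.0
```

{"fn": "move_arm", "kwargs": {"plan": [{"tx": 0, "ty": 0, "tz": 0, "wx": 0, "wy": 0, "wz": 0}, {"tx": 0, "ty": 0, "tz": 0, "wx": 0, "wy": 0, "wz": 0}, {"tx": 0, "ty": 0, "tz": 0, "wx": 0, "wy": 0, "wz": 0}, {"tx": 0, "ty": 0, "tz": 0, "wx": 0, "wy": 0, "wz": 0}, {"tx": 0, "ty": 0, "tz": 0, "wx": 0, "wy": 0, "wz": 0}], "gripper": 2.2, "force": 10}}

```text
time_s: 16.3
ee_pos: [608.1, -43.5, 84.3]
ee_rot: [180.0, 0.1, 161.9]
force: [0.0, 0.0, 0.0]
gripper_width: 24.4
gripper_force: 0.0
```

{"fn": "move_arm", "kwargs": {"plan": [{"tx": 0.04, "ty": -0.72, "tz": 0, "wx": 0, "wy": 0, "wz": 0.117}, {"tx": 0.04, "ty": -0.72, "tz": 0, "wx": 0, "wy": 0, "wz": 0.117}, {"tx": 0.04, "ty": -0.72, "tz": 0, "wx": 0, "wy": 0, "wz": 0.117}, {"tx": 0.04, "ty": -0.72, "tz": 0, "wx": 0, "wy": 0, "wz": 0.117}, {"tx": 0, "ty": 0, "tz": 0, "wx": 0, "wy": 0, "wz": 0}]}}

```text
time_s: 16.72
ee_pos: [592.6, -68.4, 83.9]
ee_rot: [180.0, 0.0, 134.9]
force: [-0.0, 1.0, 0.0]
gripper_width: 21.9
gripper_force: 0.0
```

Run:
```python
from h import *
s=env.state();d=np.array(s["ee_pos"][:2])-[549.4,-24.5];a=np.degrees(np.arctan2(d[1],d[0]));print("radius",np.hypot(*d),"angle",a)
go(540.8,-85.9,83,82)
t=grab_frame("top");f=grab_frame("scene")
z=lambda f,x,y,w,h,k:cv2.resize(f["color"][y:y+h,x:x+w],None,fx=k,fy=k,interpolation=cv2.INTER_CUBIC)
cv2.imwrite("pics/clamp.png",np.hstack([z(t,285,140,100,100,4),z(f,280,160,100,100,4)])[...,::-1])
```

```text
radius 61.53961550737845 angle -45.47005683023072
t 16.72 pos [592.6 -68.4  83.9] rot [1.7997e+02 1.0000e-02 1.3493e+02] F [-0.  1.  0.] w 21.9 q6 -52.6
shift cm [ 2.414 -4.902  0.087]
rotvec [ 5.000e-04 -0.000e+00  9.238e-01]
```

View pics/clamp.png

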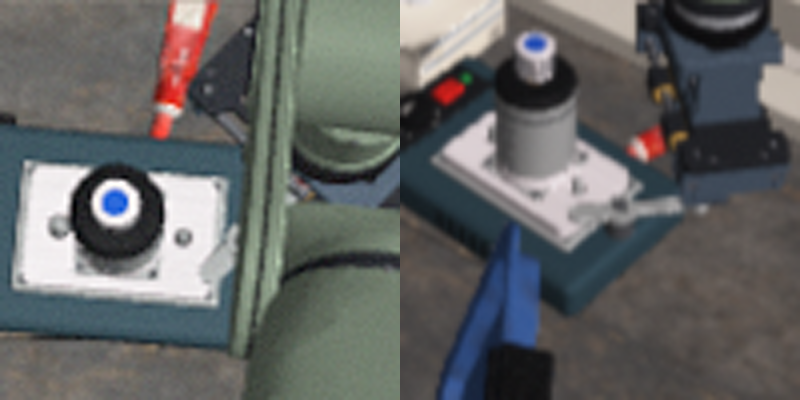

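The lever is following, and its nose is already swinging over the foot's end at zoom px (215,255) in the top view. The pot is unmoved, so I'll continue the arc.

{"fn": "move_arm", "kwargs": {"plan": [{"tx": 0.04, "ty": -0.72, "tz": 0, "wx": 0, "wy": 0, "wz": 0.117}, {"tx": 0.04, "ty": -0.72, "tz": 0, "wx": 0, "wy": 0, "wz": 0.117}, {"tx": 0.04, "ty": -0.72, "tz": 0, "wx": 0, "wy": 0, "wz": 0.117}, {"tx": 0.04, "ty": -0.72, "tz": 0, "wx": 0, "wy": 0, "wz": 0.117}, {"tx": 0.04, "ty": -0.72, "tz": 0, "wx": 0, "wy": 0, "wz": 0.117}, {"tx": 0.04, "ty": -0.72, "tz": 0, "wx": 0, "wy": 0, "wz": 0.117}, {"tx": 0.04, "ty": -0.72, "tz": 0, "wx": 0, "wy": 0, "wz": 0.117}, {"tx": 0, "ty": 0, "tz": 0, "wx": 0, "wy": 0, "wz": 0}]}}

```text
time_s: 17.48
ee_pos: [547.1, -86.0, 83.8]
ee_rot: [180.0, 0.0, 88.2]
force: [-0.3, 0.4, 0.4]
gripper_width: 22.0
gripper_force: 0.0
```

{"fn": "move_arm", "kwargs": {"plan": [{"tx": 0.04, "ty": -0.6, "tz": 0, "wx": 0, "wy": 0, "wz": 0.1}, {"tx": 0, "ty": 0, "tz": 0, "wx": 0, "wy": 0, "wz": 0}]}}

```text
time_s: 17.65
ee_pos: [542.7, -85.5, 84.0]
ee_rot: [179.8, -0.0, 82.6]
force: [2.5, 0.4, -0.7]
gripper_width: 22.2
gripper_force: 1.2
```

Run:
```python
from h import *
s=env.state();d=np.array(s["ee_pos"][:2])-[549.4,-24.5];a=np.degrees(np.arctan2(d[1],d[0]));print("radius",np.hypot(*d),"angle",a,"turned",np.radians(-18-a))
go(540.8,-85.9,83,82)
```

```text
radius 61.31460550538089 angle -96.25028932767776 turned 1.365725189406157
t 17.65 pos [542.7 -85.5  84. ] rot [ 1.7981e+02 -1.0000e-02  8.2600e+01] F [ 2.5  0.4 -0.7] w 22.2 q6 -2.8
shift cm [-0.069 -0.185  0.1  ]
rotvec [ 0.0033 -0.0002  0.0104]
```

{"fn": "move_arm", "kwargs": {"plan": [{"tx": 0, "ty": -0.25, "tz": 0, "wx": 0, "wy": 0, "wz": 0}, {"tx": 0, "ty": -0.2, "tz": 0, "wx": 0, "wy": 0, "wz": 0}, {"tx": 0, "ty": 0, "tz": 0, "wx": 0, "wy": 0, "wz": 0}]}}

```text
time_s: 17.9
ee_pos: [542.4, -85.4, 84.2]
ee_rot: [179.3, -0.0, 82.7]
force: [11.6, -0.2, -7.3]
gripper_width: 21.8
gripper_force: 5.8
```

The lever is against its stop: the force rose to 11.6 N with no further motion. I'll back off to centre, open and retreat.

{"fn": "move_arm", "kwargs": {"plan": [{"tx": 0, "ty": 0.35, "tz": 0, "wx": 0, "wy": 0, "wz": 0}, {"tx": 0, "ty": 0.2, "tz": 0, "wx": 0, "wy": 0, "wz": 0}, {"tx": 0, "ty": 0, "tz": 0, "wx": 0, "wy": 0, "wz": 0}, {"tx": 0, "ty": 0, "tz": 0, "wx": 0, "wy": 0, "wz": 0}, {"tx": 0, "ty": 0, "tz": 0, "wx": 0, "wy": 0, "wz": 0}, {"tx": 0, "ty": 0, "tz": 0, "wx": 0, "wy": 0, "wz": 0}], "gripper": 5.0}}

```text
time_s: 18.4
ee_pos: [541.9, -85.7, 83.4]
ee_rot: [-180.0, -0.0, 82.5]
force: [0.5, 0.1, 0.0]
gripper_width: 49.9
gripper_force: 0.0
```

{"fn": "move_arm", "kwargs": {"plan": [{"tx": 0, "ty": 0, "tz": -1.5, "wx": 0, "wy": 0, "wz": 0}, {"tx": 0, "ty": 0, "tz": -3, "wx": 0, "wy": 0, "wz": 0}, {"tx": 0, "ty": 0, "tz": -3, "wx": 0, "wy": 0, "wz": 0}, {"tx": 0, "ty": 0, "tz": -3, "wx": 0, "wy": 0, "wz": 0}, {"tx": 0, "ty": 0, "tz": -3, "wx": 0, "wy": 0, "wz": 0}, {"tx": -3.5, "ty": 0, "tz": 0, "wx": 0, "wy": 0, "wz": 0}, {"tx": -4, "ty": 0, "tz": 0, "wx": 0, "wy": 0, "wz": 0}, {"tx": -4, "ty": 0, "tz": 0, "wx": 0, "wy": 0, "wz": 0}, {"tx": -4, "ty": 0, "tz": 0, "wx": 0, "wy": 0, "wz": 0}, {"tx": 0, "ty": 0, "tz": 0, "wx": 0, "wy": 0, "wz": 0}, {"tx": 0, "ty": 0, "tz": 0, "wx": 0, "wy": 0, "wz": 0}, {"tx": 0, "ty": 0, "tz": 0, "wx": 0, "wy": 0, "wz": 0}]}}

```text
time_s: 19.4
ee_pos: [521.6, -238.9, 218.3]
ee_rot: [-180.0, -0.1, 82.4]
force: [-0.1, 0.1, -0.0]
gripper_width: 49.9
gripper_force: 0.0
```

Run:
```python
from h import *
go(540.8,-85.9,83,82)
t=grab_frame("top");f=grab_frame("scene")
T=hsv(t)
red=((T[...,0]<6)|(T[...,0]>174))&(T[...,1]>170)&(T[...,2]>120)
try:
    hd=blob(red,350,185,35,30); h=onz(t,*hd[0],114)[:2]; d=h-[549.4,-24.5]; print(hd[:2],h,"clamp",np.radians(-18)-np.arctan2(d[1],d[0]))
except Exception as e: print(e)
z=lambda f,x,y,w,h,k:cv2.resize(f["color"][y:y+h,x:x+w],None,fx=k,fy=k,interpolation=cv2.INTER_CUBIC)
cv2.imwrite("pics/end.png",np.hstack([z(t,265,150,120,90,3.3),z(f,270,160,120,90,3.3)])[...,::-1])
```

```text
t 19.4 pos [ 521.6 -238.9  218.3] rot [-1.7996e+02 -6.0000e-02  8.2410e+01] F [-0.1  0.1 -0. ] w 49.9 q6 -18.2
shift cm [15.41  -0.106 13.547]
rotvec [-0.0007 -0.001   0.0072]
(array([368.875     , 199.66666667]), np.int32(24)) [543.12252965 -84.26846327] clamp 1.3612832040431417
```

View pics/end.png

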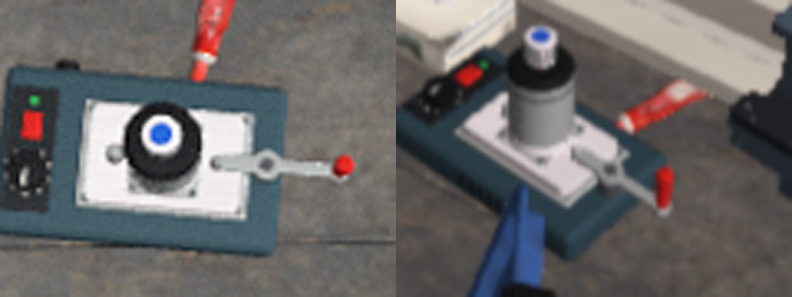

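The pot is home and upright. The clamp nose lies over the foot at zoom px (220,160), with the handle at (344,166), which puts the lever at about 1.36 rad. The gripper is clear.

```bash
python3 -c "
from workcell import env
print(env.job_done())"
```

```text
the job is handed in; nothing more can be done
None
```

The pot is fully home on the pegs with the large hole on the thick peg, the clamp lever is round to about 1.36 rad over the foot, and the job was handed in at about 19.5 s; no verdict came back.

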